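# Ready the garment-tagging corner: tag roll on, pin jar open

## Robot

A 6-joint arm with a two-finger parallel gripper is mounted at the origin on the work surface. World frame = base frame: x ahead of the robot, y to its left, z up, the work surface at z = 0. Lengths are in m, angles in degrees, forces in N, time in s.
With the tool pointing down it reaches from about 0.375 to 0.925 m from the base axis. Payload 5.7 kg.
Tool frame: the origin (TCP) lies midway between the tips of the shut fingers; the grasp point (between the pads) lies 19 mm behind it; z points along the fingers, y is the line along which they close (so a half turn about z gives the same grasp; the last joint's range is limited). The gripper opens to 88 mm and grips with 3 to 60 N. Pads are 20 mm wide; open, the fingers measure 115 mm over their backs; the gripper's body (75 mm by 178 mm) begins 61 mm behind the grasp point.
Start: joints at [-82.855, 20.558, 86.54, -0, 72.909, -6.595], TCP at [0.142, -0.583, 0.196] pointing down, gripper open.
Joint ranges: [-170.27, 170.27], [-57.76, 135], [12.27, 136.19], [-55.21, 235.2], [11.17, 155.16], [-170.74, 170.74]. Speed limits (degrees/s): [136.94, 136.94, 180, 180, 180, 180].

## Interface

Orientations are given as [roll, pitch, yaw] about the fixed x, y, z axes, in that order (R = Rz(yaw) Ry(pitch) Rx(roll)).
In Python, from bench import arm gives the robot as it stands.
- The arm moves only by the tool carry_out, never from a script. Its argument "plan" is a list that holds one entry, the list of rows, each a list of 7 numbers: the shift along the tool's x, y, z in cm, then the turn, a rotation vector about the tool's x, y, z in degrees, then the closure, from -1 (fully open) to 1 (shut). A call has 1 to 10 rows; each row is the pose to reach, as a shift and turn from the pose commanded when the call began, along the tool's axes at that moment; what a row does not reach only later rows make up. A row lasts 1/12 s, in which the tool goes at most 41.7 mm and 7.16 degrees, less where a joint would pass 70% of its speed; a pose out of reach is approached as far as the arm can. A call with a gripper value outside its range is refused whole. The fingers move at their own pace and stop on an object; "newtons" is the grip in N (left out, the last holds). Time passes only in rows, so rows that repeat a pose let the fingers close. It gives the time, the measured TCP pose, the force, the opening and the grip force at its end, in the units of the state.
- arm.get_state(): the state, without advancing time (a new reading comes with each control period).
- arm.capture(name): name is "side" or "top"; returns a dict with "color" (400x640x3 uint8, red, green, blue), "fx", "fy", "cx", "cy" (pixels), "xyz" and "attitude" of the camera in the world. Camera axes: x right, y down, z forward; pixel columns grow to the right and rows downward; lengths in m; the calibration is good to about 2 mm. A picture is of the moment at which its call begins. There is no depth.
- arm.sign_off(): hands the job in; it is judged then, once.
The state is a dict: "t": time; "joints": joint angles; "qd": joint speeds; "joint_efforts": joint torques, N m; "ee_pos": TCP position; "orientation": TCP orientation; "contact_force": force on the tool from outside, world axes, zero at the start; "moment": the same for the moment, N m; "gripper_width": opening from 0.0 (shut) to 1.0 (fully open); "gripper_force": force on a finger pad.
Only numpy, scipy, OpenCV 4.12 (cv2) and the standard library are available. Lean on these libraries where they do the work, as an engineer would, in place of code of your own. Each camera call takes 0.05 s, during which the arm holds its last target. There are 200 camera calls.

## Task

Get the tagging corner ready: put the white tag roll on the blue upright spindle, all the way down on its base, and let go of it. Then unscrew the tight red cap of the safety-pin jar while the jar stays seated in its black holder, and once the threads let go lift the cap and finish still holding it level just above the open mouth, a finger's breadth or two clear, with no part touching the jar. Leave everything else on the desk alone.

Things in the scene. Friction and masses are not known exactly. Their poses are not given: they have to be found in the camera images.
- tag_roll: New roll of white paper garment tags, standing on the desk with its axis upright: 62 mm outside diameter, 60 mm tall, brown cardboard core with a 28 mm hole right through, about 0.16 kg. Origin: centre of its underside, z up along the axis. Its place may be swapped with the pink roll's.
- pink_roll: Roll of pink tape, 68 mm diameter, 36 mm tall, 40 mm hole: not wanted, leave it where it is. Origin: centre of its underside.
- spindle: Fixed upright spindle for the tag roll: blue round base of 88 mm diameter and 12 mm thick, with a steel post of 16 mm diameter whose tapered tip stands 92 mm above the desk. Origin: centre of the base's underside, on the desk; z up along the post.
- spindle_seat (a point): Centre of the top face of the spindle's base, 12 mm above the desk, on the post's axis: the underside of the seated roll comes here.
- holder: Fixed black square holder, 83 mm square outside, 30 mm high, on a thin 110 mm rubber mat. Its 67 mm square well (floor 6 mm above the desk) takes the jar's square foot with 1.5 mm play each side: the jar cannot turn more than about 0.05 rad, but only its weight holds it down. Origin: centre of its underside, axes square to its sides.
- jar: Loose square clear jar of safety pins standing in the holder, about 0.42 kg: body 64 x 64 x 68 mm (its flat shoulder is 68 mm above its underside), round neck of 39 mm diameter up to the mouth 90 mm above its underside. Three short climbing thread ridges round the neck. Origin: centre of its underside, z up.
- jar_mouth (a point): Centre of the jar's mouth rim, 90 mm above the jar's underside.
- cap: Round red ribbed screw cap on the jar, 59 to 61 mm diameter, 26 mm tall, 45 g. Origin: centre of its skirt's lower rim; z up. Screwed on, that rim is 72 mm above the jar's underside (4 mm above the shoulder, 78 mm above the desk). Unscrews anticlockwise seen from above, rising 3 mm as it turns, stiffly (0.2 to 0.5 N m): a springy seal under it presses on the mouth with 10 to 12 N.
- cap_top (a point): Centre of the cap's top face, 26 mm above its lower rim. The threads let go after 0.95 to 1.05 rad of turn relative to the jar; the cap then lifts straight off. Beyond 1.3 to 1.4 rad it runs against a stop. Lifted before the threads let go, it takes the jar along.
- mug: Blue ceramic mug, 76 mm wide, 95 mm tall, handle 30 mm to one side, a bystander beyond the spindle: leave it alone. Origin: centre of its underside.
Things that resemble listed ones, but are neither listed nor needed, are in the scene too. Leave any green or turquoise look-alike of the holder alone.

How it is judged (in metres and radians):
On the way, in this order (a step that is already met when the one before it is completed fails the run):
1. the tag roll sits on the spindle, down on the base, let go (horizontal distance between tag_roll and spindle_seat below 0.009 m and z of tag_roll in the frame of spindle_seat below 0.004 m and angle between tag_roll's own z axis and vertical below 0.08 rad and contact force between tag_roll and the fingers below 0.1 N), for 0.3 s.
2. the cap has come off the neck, gripped, with the jar still in its holder (z of cap in the frame of jar_mouth above 0.002 m and contact force between cap and the fingers above 0.5 N and z of jar in the frame of holder below 0.01 m), for 0.2 s.
At the end, for the whole second after the job is handed in: Tag roll on the spindle: underside within 4 mm of the base, 9 mm of the axis, upright, let go. Cap held still by the gripper, level (0.2 rad), rim 2 to 45 mm above the mouth, within 15 mm of its axis, not touching the jar. Jar upright on the holder's floor (3 mm). Pink roll within 20 mm (all of step 1 and contact force between cap and the fingers above 0.5 N and contact force between cap and jar below 0.05 N and z of cap in the frame of jar_mouth between 0.002 and 0.045 m and horizontal distance between cap and jar_mouth below 0.015 m and angle between cap's own z axis and vertical below 0.2 rad and linear speed of cap below 0.03 m/s and z of jar in the frame of holder below 0.009 m and horizontal distance between jar and holder below 0.006 m and angle between jar's own z axis and vertical below 0.08 rad and distance of pink_roll from where it was at the start of the episode below 0.02 m); the arm keeps its last pose, push and grip.
It fails at once if the jar is lifted out of its holder (by more than 15 mm) or tipped by more than 0.25 rad (z of jar in the frame of holder above 0.021 m or angle between jar's own z axis and vertical above 0.25 rad).
It fails at once if the pink roll is pushed more than 30 mm (distance of pink_roll from where it was at the start of the episode above 0.03 m).
It fails at once if the mug is pushed more than 30 mm (distance of mug from where it was at the start of the episode above 0.03 m).
It also fails if it takes over 58 s, if anything falls off the work surface, if the arm or the gripper's body presses on something with over 40 N, if the wrist force passes 120 N, or if a joint passes its speed limit or range.

## Working session

There is one attempt and no reset: what is moved stays moved. The work goes in short steps, Python scripts to look and compute and a tool call to move; the robot and the scene stay as the last step left them, time stands still between calls to the robot, and variables do not carry over. Pictures are saved under pics/ and viewed, at most 10 in all, crops included, and the job is handed in when it is done.

Besides the shell and the picture viewer there is one more tool, called in YAML: its name, and indented under it one key for each argument. carry_out: Moves the arm, as the interface text tells. Its arguments: {"type":"object","properties":{"plan":{"type":"array"},"newtons":{"type":"number"}},"required":["plan"]}

```bash
mkdir -p pics; python3 - <<'E'
from bench import arm
import cv2
s=arm.get_state(); print(s)
for n in("side","top"):
    c=arm.capture(n); print(n,{k:v for k,v in c.items() if k!="color"})
    cv2.imwrite(f"pics/{n}0.png",c["color"][:,:,::-1])
E
```

```text
{'t': 0.0, 'joints': array([-8.28548572e+01,  2.05987337e+01,  8.65978114e+01, -2.25663763e-03,
        7.29078972e+01, -6.59652063e+00]), 'qd': array([-0.00351283, -0.06480445,  0.04061126, -0.03173341, -0.06023384,
       -0.04578178]), 'joint_efforts': array([-2.70391274e-04, -5.15382814e+01, -2.70720416e+01,  6.73194439e-02,
        3.48904298e-02, -1.21401090e-04]), 'ee_pos': array([ 0.142395  , -0.58210829,  0.19560915]), 'orientation': array([-1.79896001e+02, -9.85651043e-03,  1.37423197e+01]), 'contact_force': array([-0.86318293, -0.16458656, -0.27408913]), 'moment': array([-0.010956  , -0.00349392,  0.00626651]), 'gripper_force': 0.0, 'gripper_width': 1.0004347998479484}
side {'fx': 441.0493081268472, 'fy': 441.0493081268472, 'cx': 317.34869834967037, 'cy': 200.98231355436397, 'xyz': array([ 0.3253416 , -0.76670546,  0.55216797]), 'attitude': array([-119.27959088,   -0.37140758,  -11.62018375])}
top {'fx': 364.89447967826396, 'fy': 364.89447967826396, 'cx': 318.9883913622887, 'cy': 193.8003478226313, 'xyz': array([ 0.38137506, -0.001103  ,  0.84649765]), 'attitude': array([-172.16535003,    0.58199173,  -89.40966117])}
```

View pics/top0.png

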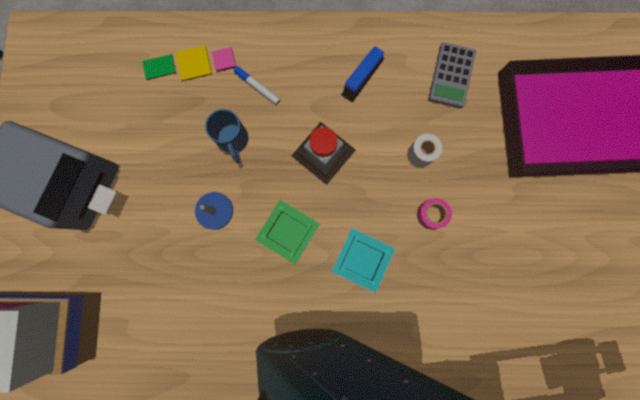

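View pics/side0.png

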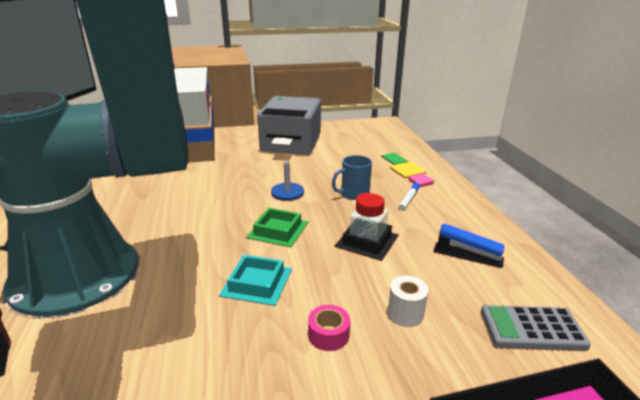

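The tag roll candidates in the top view are the white roll at (427,149) and the pink roll at (435,213). The white one is tall with a brown core, so it fits. The holder candidates are black at (323,153), green at (288,232) and turquoise at (363,260). The black one carries the jar with the red cap at (323,141), so it fits. The blue spindle is at (213,211) and the mug at (226,130).

```bash
cat >h.py <<'E'
import numpy as np,cv2
from scipy.optimize import least_squares
from scipy.spatial.transform import Rotation as R
A=np.linspace(0,2*np.pi,60)
def proj(c,P):
    p=(np.asarray(P)-c["xyz"])@R.from_euler("xyz",c["attitude"],degrees=True).as_matrix()
    return p[:,:2]/p[:,2:]*[c["fx"],c["fy"]]+[c["cx"],c["cy"]]
def cyl(x,y,r,z0,z1): return np.vstack([np.c_[x+r*np.cos(A),y+r*np.sin(A),0*A+z] for z in(z0,z1)])
def mom(h):
    m=cv2.moments(h.astype(np.float32)); return np.array([m["m10"]/m["m00"],m["m01"]/m["m00"],m["m00"]])
def blob(c,lo,hi,near,close=0):
    m=cv2.inRange(cv2.cvtColor(c["color"],cv2.COLOR_RGB2HSV),np.array(lo),np.array(hi))
    cs,_=cv2.findContours(m,cv2.RETR_EXTERNAL,cv2.CHAIN_APPROX_NONE)
    cs=[k for k in cs if cv2.contourArea(k)>60]
    k=min(cs,key=lambda k:np.hypot(*(mom(k)[:2]-near)))
    return cv2.convexHull(k)
def fit(cs,hulls,r,z0,z1,g):
    f=lambda p:np.concatenate([mom(cv2.convexHull(proj(c,cyl(*p,r,z0,z1)).astype(np.float32)))[:2]-mom(h)[:2] for c,h in zip(cs,hulls)])
    s=least_squares(f,g,diff_step=1e-3,x_scale=.1)
    ar=[(mom(h)[2]/mom(cv2.convexHull(proj(c,cyl(*s.x,r,z0,z1)).astype(np.float32)))[2]).round(2) for c,h in zip(cs,hulls)]
    return s.x.round(4),s.fun.round(2),ar
E
python3 - <<'E'
from bench import arm
from h import *
t,s=arm.capture("top"),arm.capture("side")
J={"roll":([0,0,110],[179,60,255],(427,149),(408,300),.031,0,.06,(.5,-.2)),
"cap":([0,150,80],[6,255,255],(323,141),(370,205),.030,.078,.104,(.5,0)),
"spindle":([105,120,40],[125,255,255],(213,211),(288,191),.044,0,.012,(.35,.25)),
"pink":([150,120,80],[175,255,255],(435,213),(329,326),.034,0,.036,(.35,-.2))}
for k,(lo,hi,nt,ns,r,a,b,g) in J.items():
    H=[blob(t,lo,hi,nt),blob(s,lo,hi,ns)]
    print(k,"both",*fit([t,s],H,r,a,b,g),"top",fit([t],H[:1],r,a,b,g)[0],"side",fit([s],H[1:],r,a,b,g)[0],[mom(h).round(1) for h in H])
cv2.imwrite("pics/crop.png",cv2.resize(t["color"][95:240,190:455,::-1],None,fx=3,fy=3,interpolation=cv2.INTER_CUBIC))
E
```

```text
roll both [ 0.5989 -0.2325] [-2.06  1.59  1.4   1.5 ] [np.float64(0.75), np.float64(0.99)] top [ 0.6027 -0.2373] side [ 0.598  -0.2284] [array([427.3, 147.1, 626. ]), array([ 407.2,  300.3, 1663. ])]
cap both [0.5989 0.0014] [-0.45 -0.04  0.05  0.88] [np.float64(0.87), np.float64(0.82)] top [5.988e-01 4.000e-04] side [0.5999 0.005 ] [array([322.9, 140.8, 611.5]), array([369.6, 204.1, 510.5])]
spindle both [0.4567 0.2528] [-0.13 -0.15 -0.13  0.36] [np.float64(0.83), np.float64(0.7)] top [0.4563 0.2525] side [0.4573 0.2548] [array([213.4, 210.3, 978. ]), array([286.9, 191.3, 384. ])]
pink both [ 0.4534 -0.252 ] [-0.68 -0.08  0.02  0.67] [np.float64(0.9), np.float64(0.93)] top [ 0.4532 -0.2535] side [ 0.4537 -0.2505] [array([434.8, 213.2, 768.5]), array([ 328.5,  326.9, 1555. ])]
```

View pics/crop.png

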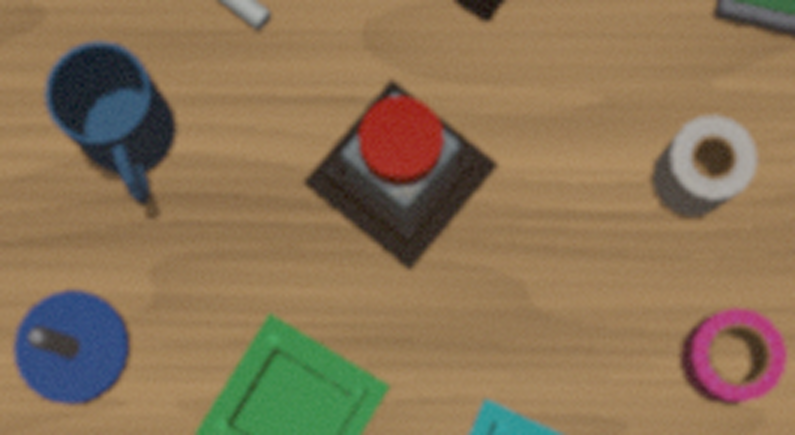

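The crop shows the white roll with its brown core (top ring at about (427.7,147.7) full-image), the red cap on the jar in the black holder, the bare spindle and the pink roll. The top camera sees only the top faces of the roll and cap, so I'll refit with those and plan the move.

```bash
python3 - <<'E'
from bench import arm
from h import *
t,s=arm.capture("top"),arm.capture("side")
H=blob(t,[0,0,110],[179,60,255],(427,149)); print("roll",fit([t],[H],.031,.06,.06,(.6,-.23)))
for lo in ([0,150,80],[0,120,50]): 
    H=blob(t,lo,[8,255,255],(323,141)); print("cap",fit([t],[H],.03,.104,.104,(.6,0)))
for lo in ([100,80,30],[105,120,40]):
    for c,n in((t,(213,211)),(s,(288,191))):
        H=blob(c,lo,[130,255,255],n); print("sp",fit([c],[H],.044,0,.012,(.45,.25)),fit([c],[H],.044,.012,.012,(.45,.25))[0])
st=arm.get_state(); Rt=R.from_euler("xyz",st["orientation"],degrees=True)
for yaw in (0,): print("roll delta cm",Rt.inv().apply(np.array([.599,-.230,.11])-st["ee_pos"])*100,"turn",(Rt.inv()*R.from_euler("xyz",[180,0,yaw],degrees=True)).as_rotvec(degrees=True))
E
```

```text
roll (array([ 0.5956, -0.23  ]), array([ 0., -0.]), [np.float64(1.03)])
cap (array([5.96e-01, 2.00e-04]), array([-0.,  0.]), [np.float64(0.99)])
cap (array([5.96e-01, 2.00e-04]), array([-0.,  0.]), [np.float64(1.03)])
sp (array([0.4561, 0.2526]), array([-0., -0.]), [np.float64(0.86)]) [0.4557 0.2512]
sp (array([0.4578, 0.2563]), array([ 0., -0.]), [np.float64(0.76)]) [0.4563 0.245 ]
sp (array([0.4563, 0.2526]), array([-0., -0.]), [np.float64(0.82)]) [0.4559 0.2511]
sp (array([0.4573, 0.2549]), array([-0., -0.]), [np.float64(0.7)]) [0.4558 0.2436]
roll delta cm [ 52.7203986  -23.40103579   8.63612148] turn [-3.88466348e-02  8.48768813e-04  1.37373011e+01]
```

carry_out:
  plan:
    - [[52.5,-23.5,4,0,0,13.7,-1],[52.5,-23.5,4,0,0,13.7,-1],[52.5,-23.5,4,0,0,13.7,-1],[52.5,-23.5,4,0,0,13.7,-1],[52.5,-23.5,4,0,0,13.7,-1],[52.5,-23.5,4,0,0,13.7,-1],[52.5,-23.5,4,0,0,13.7,-1],[52.5,-23.5,4,0,0,13.7,-1],[52.5,-23.5,4,0,0,13.7,-1],[52.5,-23.5,4,0,0,13.7,-1]]

```text
t: 1.13
ee_pos: [0.4715, -0.3267, 0.1676]
orientation: [180.0, -0.0, 0.0]
contact_force: [0.1, -0.8, 0.3]
gripper_width: 0.997
gripper_force: 0.0
```

carry_out:
  plan:
    - [[12.5,-9.8,5,0,0,0,-1],[12.5,-9.8,5,0,0,0,-1],[12.5,-9.8,5,0,0,0,-1],[12.5,-9.8,5,0,0,0,-1],[12.5,-9.8,5,0,0,0,-1],[12.5,-9.8,5,0,0,0,-1],[12.5,-9.8,5,0,0,0,-1]]

```text
t: 1.72
ee_pos: [0.5946, -0.2301, 0.1174]
orientation: [180.0, 0.1, 0.1]
contact_force: [-0.9, -0.2, 0.3]
gripper_width: 1.003
gripper_force: 0.0
```

carry_out:
  plan:
    - [[0.2,0,4,0,0,0,-1],[0.2,0,7,0,0,0,-1],[0.2,0,9,0,0,0,-1],[0.2,0,9.4,0,0,0,-1],[0.2,0,9.4,0,0,0,0.2],[0.2,0,9.4,0,0,0,1],[0.2,0,9.4,0,0,0,1],[0.2,0,9.4,0,0,0,1],[0.2,0,9.4,0,0,0,1],[0.2,0,9.4,0,0,0,1]]
  newtons: 20

```text
t: 2.55
ee_pos: [0.5982, -0.2311, 0.0255]
orientation: [179.9, -0.1, 0.1]
contact_force: [-1.7, -1.2, 7.1]
gripper_width: 0.706
gripper_force: 20.0
```

carry_out:
  plan:
    - [[0,0,-2,0,0,0,1],[0,0,-5,0,0,0,1],[0,0,-9,0,0,0,1],[0,0,-13,0,0,0,1],[-3,-3,-14,0,0,0,1],[-4,-7,-14,0,0,0,1],[-5,-11,-14,0,0,0,1],[-6,-15,-14,0,0,0,1],[-7,-19,-14,0,0,0,1],[-8,-23,-14,0,0,0,1]]

```text
t: 3.38
ee_pos: [0.5157, 0.0016, 0.164]
orientation: [-180.0, -0.0, 0.0]
contact_force: [0.8, 0.5, -2.2]
gripper_width: 0.707
gripper_force: 20.0
```

carry_out:
  plan:
    - [[-1,-4,0,0,0,0,1],[-2,-8,0,0,0,0,1],[-3,-12,0,0,0,0,1],[-4,-16,0,0,0,0,1],[-5,-20,0,0,0,0,1],[-6,-23,0,0,0,0,1],[-6.2,-25,0,0,0,0,1],[-6.2,-25,0,0,0,0,1],[-6.2,-25,0,0,0,0,1]]

```text
t: 4.13
ee_pos: [0.4542, 0.2506, 0.1638]
orientation: [180.0, -0.0, 0.2]
contact_force: [-0.4, 1.0, -1.7]
gripper_width: 0.706
gripper_force: 20.0
```

```bash
python3 - <<'E'
from bench import arm
from h import *
print(arm.get_state()["ee_pos"],arm.get_state()["contact_force"])
t,s=arm.capture("top"),arm.capture("side")
cv2.imwrite("pics/a.png",np.hstack([cv2.resize(i,(400,400),interpolation=cv2.INTER_CUBIC) for i in (s["color"][60:220,210:370,::-1],t["color"][120:280,130:290,::-1])]))
E
```

```text
[0.45419525 0.25061736 0.16382365] [-0.35224598  0.97138673 -1.73556785]
```

View pics/a.png

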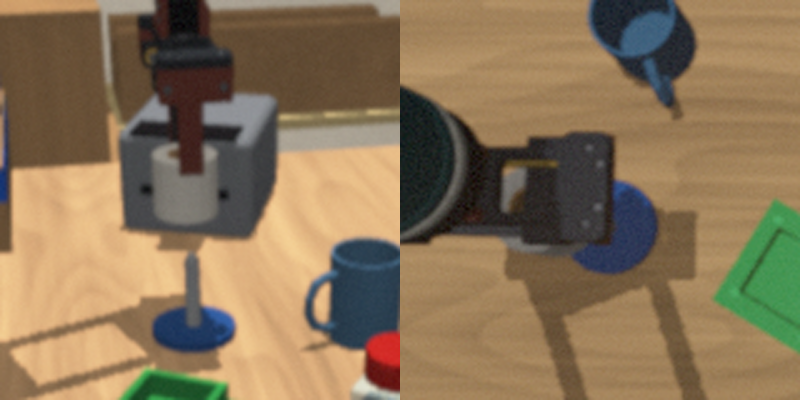

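The roll hangs upright over the post. In the side crop its centre is at about 185 and the post tip at (191,255). I'll check the small offset numerically.

```bash
python3 - <<'E'
from bench import arm
from h import *
s=arm.capture("side")
z=arm.get_state()["ee_pos"][2]-.0255
for x in(.454,.456,.458): print(x,"tip",proj(s,[[x,.252,.092]]).round(1), "roll",[(lambda p:(p[:,0].min().round(1),p[:,0].max().round(1)))(proj(s,cyl(x,.2515,.031,z,z+.06)))])
g=cv2.cvtColor(s["color"],cv2.COLOR_RGB2GRAY)
print(g[140:146,264:304].mean(0).astype(int)); print(s["color"][164:172,278:296].mean(0).astype(int)[:,0])
E
```

```text
0.454 tip [[284.9 161.6]] roll [(np.float64(270.8), np.float64(296.9))]
0.456 tip [[285.7 161.6]] roll [(np.float64(271.6), np.float64(297.7))]
0.458 tip [[286.5 161.5]] roll [(np.float64(272.4), np.float64(298.5))]
[ 72  71  71  71  71  72  74  85 102 112 115 116 119 121 121 120 123 124
 124 124 124 122 121 123 122 122 119 117 117 115 112 107  99  83  73  69
  69  71  71  72]
[235 232 230 227 222 193 127  94  94  93 101 142 204 226 231 234 236 236]
```

carry_out:
  plan:
    - [[0.2,-0.1,0,0,0,0,1],[0.2,-0.1,2,0,0,0,1],[0.2,-0.1,4,0,0,0,1],[0.2,-0.1,6,0,0,0,1],[0.2,-0.1,8,0,0,0,1],[0.2,-0.1,10,0,0,0,1],[0.2,-0.1,11.5,0,0,0,1],[0.2,-0.1,12.2,0,0,0,1],[0.2,-0.1,12.2,0,0,0,1]]

```text
t: 5.03
ee_pos: [0.4559, 0.2496, 0.0403]
orientation: [179.9, 0.2, -0.0]
contact_force: [1.1, -0.4, -1.5]
gripper_width: 0.708
gripper_force: 20.0
```

carry_out:
  plan:
    - [[0,0,0.3,0,0,0,1],[0,0,0.3,0,0,0,1],[0,0,0.3,0,0,0,0.2],[0,0,0.3,0,0,0,-0.4],[0,0,0.3,0,0,0,-1],[0,0,0.3,0,0,0,-1],[0,0,0.3,0,0,0,-1],[0,0,0.3,0,0,0,-1]]

```text
t: 5.7
ee_pos: [0.4569, 0.2509, 0.039]
orientation: [-180.0, -0.0, 0.0]
contact_force: [-0.7, -0.5, -0.7]
gripper_width: 0.966
gripper_force: 0.0
```

carry_out:
  plan:
    - [[0,0,-2,0,0,0,-1],[0,0,-5,0,0,0,-1],[0,0,-9,0,0,0,-1],[0,0,-13,0,0,0,-1],[1,4,-13,0,0,0,-1],[4,8,-13,0,0,0,-1],[6,12,-13,0,0,0,-1],[6,12,-13,0,0,0,-1]]

```text
t: 6.37
ee_pos: [0.52, 0.1268, 0.1695]
orientation: [179.9, -0.2, -0.1]
contact_force: [-0.2, 0.2, 0.2]
gripper_width: 1.0
gripper_force: 0.0
```

```bash
python3 - <<'E'
from bench import arm
from h import *
print(arm.get_state()["ee_pos"],arm.get_state()["contact_force"])
t,s=arm.capture("top"),arm.capture("side")
cv2.imwrite("pics/b.png",np.hstack([cv2.resize(i,(400,400),interpolation=cv2.INTER_CUBIC) for i in (s["color"][120:280,230:390,::-1],t["color"][100:260,160:320,::-1])]))
for c,n in((t,(205,205)),(s,(288,175))):
    H=blob(c,[0,0,110],[179,60,255],n); print(mom(H).round(1),fit([c],[H],.031,.012,.072,(.45,.25)),fit([c],[H],.031,.072,.072,(.45,.25)))
E
```

```text
[0.52002982 0.12679219 0.16954403] [-0.1815818   0.2450161   0.20052068]
[262.9  89.8 294.5] (array([0.7327, 0.1402]), array([ 0., -0.]), [np.float64(0.35)]) (array([0.7214, 0.1356]), array([-0., -0.]), [np.float64(0.51)])
[286.2 179.  827. ] (array([0.4561, 0.2539]), array([-0., -0.]), [np.float64(1.19)]) (array([0.4485, 0.1943]), array([-0., -0.]), [np.float64(3.67)])
```

View pics/b.png

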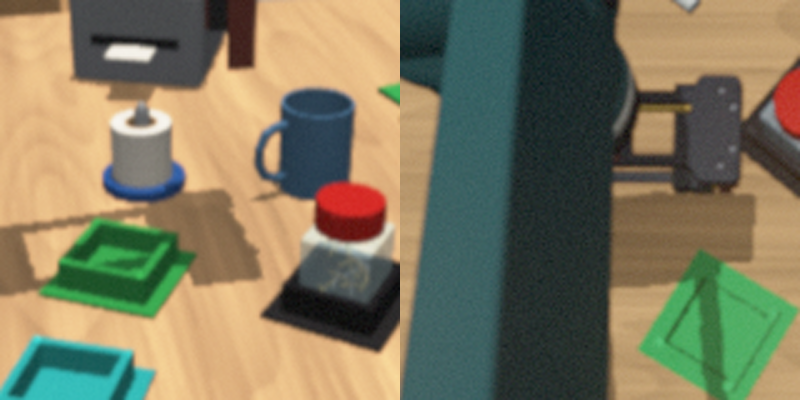

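The side crop shows the roll standing on the blue base at (140,150) with the post tip through it, let go and clear of the gripper. Now I'll refine the cap position.

```bash
python3 - <<'E'
from bench import arm
from h import *
t,s=arm.capture("top"),arm.capture("side")
for lo in ([0,150,80],[0,120,50]):
    T=blob(t,lo,[8,255,255],(323,141)); S=blob(s,lo,[8,255,255],(370,205))
    print(fit([t],[T],.0302,.104,.104,(.6,0)),fit([s],[S],.0302,.078,.104,(.6,0)))
    print(cv2.boundingRect(S),[(p.min(0).round(1),p.max(0).round(1)) for p in [proj(s,cyl(.597,.001,.0302,.078,.104))]])
E
```

```text
(array([5.96e-01, 1.00e-04]), array([0., 0.]), [np.float64(0.97)]) (array([0.6003, 0.0054]), array([-0.,  0.]), [np.float64(0.84)])
(356, 193, 29, 23) [(array([354.2, 192.7]), array([383.8, 217.7]))]
(array([5.959e-01, 3.000e-04]), array([-0.,  0.]), [np.float64(1.0)]) (array([0.6003, 0.0055]), array([-0.,  0.]), [np.float64(0.86)])
(356, 192, 29, 24) [(array([354.2, 192.7]), array([383.8, 217.7]))]
```

carry_out:
  plan:
    - [[2,3,0,0,0,-7,-1],[4,6,0,0,0,-14,-1],[6,9,0,0,0,-21,-1],[7.8,12.6,0,0,0,-28,-1],[7.8,12.6,0,0,0,-35,-1],[7.8,12.6,0,0,0,-42,-1],[7.8,12.6,0,0,0,-49,-1],[7.8,12.6,0,0,0,-56,-1],[7.8,12.6,0,0,0,-63,-1],[7.8,12.6,0,0,0,-70,-1]]

```text
t: 7.4
ee_pos: [0.5939, 0.0071, 0.1683]
orientation: [-179.9, -0.0, 70.5]
contact_force: [-0.3, 0.0, -0.4]
gripper_width: 1.007
gripper_force: 0.0
```

carry_out:
  plan:
    - [[0,0,1,0,0,-7,-1],[0,0,2,0,0,-14,-1],[0,0,3,0,0,-20,-1],[0,0,4,0,0,-20,-1],[0,0,4,0,0,-20,-1]]

```text
t: 7.82
ee_pos: [0.5927, 0.0067, 0.1264]
orientation: [-179.8, -0.1, 90.0]
contact_force: [-0.0, -0.4, -0.4]
gripper_width: 0.999
gripper_force: 0.0
```

carry_out:
  plan:
    - [[-0.6,0.5,0,0,0,0,-1],[-0.6,0.5,1.0,0,0,0,-1],[-0.6,0.5,1.5,0,0,0,-1],[-0.6,0.5,1.5,0,0,0,-1]]

```text
t: 8.15
ee_pos: [0.5991, -0.0011, 0.1124]
orientation: [-179.9, -0.0, 90.0]
contact_force: [-0.0, 0.1, 0.2]
gripper_width: 0.997
gripper_force: 0.0
```

```bash
python3 - <<'E'
from bench import arm
import numpy as np
a=[]
for i in range(6): arm.capture("side"); a.append(arm.get_state()["ee_pos"])
print(np.round(a,4),np.mean(a,0).round(4))
E
```

```text
[[ 0.5992 -0.0011  0.1129]
 [ 0.5995 -0.0012  0.1133]
 [ 0.5998 -0.0012  0.1136]
 [ 0.5999 -0.0012  0.1138]
 [ 0.6001 -0.0012  0.1139]
 [ 0.6001 -0.0012  0.114 ]] [ 0.5998 -0.0012  0.1136]
```

carry_out:
  plan:
    - [[0.2,-0.2,1,0,0,0,-1],[0.2,-0.2,2,0,0,0,-1],[0.2,-0.2,3.1,0,0,0,-1],[0.2,-0.2,3.1,0,0,0,-1],[0.2,-0.2,3.1,0,0,0,0],[0.2,-0.2,3.1,0,0,0,1],[0.2,-0.2,3.1,0,0,0,1],[0.2,-0.2,3.1,0,0,0,1],[0.2,-0.2,3.1,0,0,0,1],[0.2,-0.2,3.1,0,0,0,1]]
  newtons: 5

```text
t: 9.28
ee_pos: [0.5981, 0.0008, 0.083]
orientation: [180.0, -0.0, 90.0]
contact_force: [-0.5, -1.3, -0.2]
gripper_width: 0.583
gripper_force: 0.0
```

```bash
python3 - <<'E'
from bench import arm
from h import *
t,s=arm.capture("top"),arm.capture("side")
cv2.imwrite("pics/c.png",np.hstack([cv2.resize(i,(400,400),interpolation=cv2.INTER_CUBIC) for i in (s["color"][130:260,305:435,::-1],t["color"][80:210,250:380,::-1])]))
st=arm.get_state();print(st)
E
```

```text
{'t': 9.3833, 'joints': array([-6.53820507e+00,  2.72520820e+01,  9.37236333e+01,  2.86773949e-03,
        5.90018250e+01, -6.58284026e+00]), 'qd': array([ 0.03936345,  0.12605755,  0.09361304,  0.06731644,  0.08280632,
       -0.01090134]), 'joint_efforts': array([-2.56099927e-03, -5.41672039e+01, -2.23366392e+01,  6.12439332e-02,
        1.99485768e-02,  2.31055619e-04]), 'ee_pos': array([0.59798614, 0.00083279, 0.08286263]), 'orientation': array([1.79977406e+02, 1.32224622e-04, 9.00431587e+01]), 'contact_force': array([0.24209648, 0.27273606, 0.4551087 ]), 'moment': array([-0.04875981, -0.07368128,  0.02729581]), 'gripper_force': 0.0, 'gripper_width': 0.4913270272139224}
```

View pics/c.png

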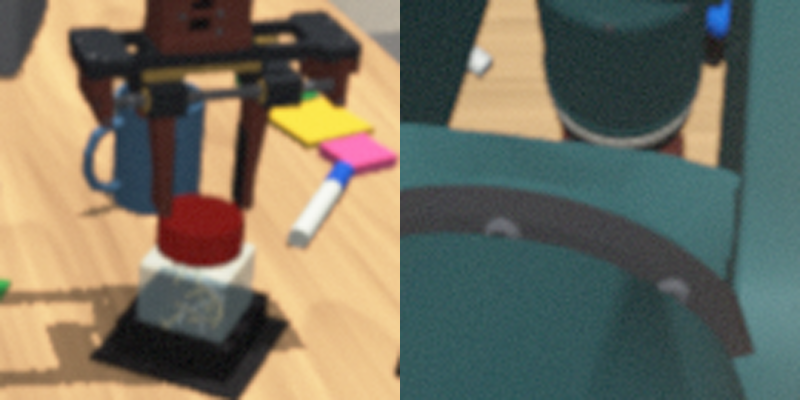

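The picture shows the fingers level with the cap's top face at crop rows 207-212, closing above it. So the real tips sit about 20 mm higher than the reported TCP implies, and the same shows in the roll picture. I'll find the tip height by touching the cap top gently.

carry_out:
  plan:
    - [[0,0,0.1,0,0,0,0.1],[0,0,0.1,0,0,0,0.1],[0,0,0.1,0,0,0,0.1],[0,0,0.1,0,0,0,0.1]]
  newtons: 5

```text
t: 9.72
ee_pos: [0.5978, 0.0009, 0.0816]
orientation: [-180.0, -0.0, 90.0]
contact_force: [-0.5, 0.4, -1.0]
gripper_width: 0.449
gripper_force: 0.0
```

carry_out:
  plan:
    - [[0,0,0.2,0,0,0,0.1],[0,0,0.2,0,0,0,0.1],[0,0,0.2,0,0,0,0.1]]

```text
t: 9.97
ee_pos: [0.5977, 0.0009, 0.0794]
orientation: [-180.0, -0.0, 90.0]
contact_force: [-0.4, -0.9, -0.1]
gripper_width: 0.449
gripper_force: 0.0
```

carry_out:
  plan:
    - [[0,0,0.2,0,0,0,0.1],[0,0,0.2,0,0,0,0.1],[0,0,0.2,0,0,0,0.1]]

```text
t: 10.22
ee_pos: [0.598, 0.0009, 0.0788]
orientation: [180.0, -0.0, 90.0]
contact_force: [-3.6, 0.8, 10.2]
gripper_width: 0.448
gripper_force: 5.6
```

carry_out:
  plan:
    - [[0,0,0.2,0,0,0,0.1],[0,0,0.2,0,0,0,0.1],[0,0,0.2,0,0,0,0.1]]

```text
t: 10.47
ee_pos: [0.5981, 0.0009, 0.078]
orientation: [179.9, 0.0, 90.0]
contact_force: [-5.7, 0.7, 19.1]
gripper_width: 0.451
gripper_force: 9.6
```

```bash
python3 - <<'E'
from bench import arm
from h import *
s=arm.capture("side")
cv2.imwrite("pics/d.png",cv2.resize(s["color"][130:230,310:430,::-1],(720,600),interpolation=cv2.INTER_CUBIC))
st=arm.get_state();print(st["ee_pos"],st["contact_force"])
for y in(0,.03,.05,.07):print(y,proj(s,[[.5727,y,.10],[.6227,y,.10],[.5727,y,.077],[.6227,y,.077]]).round(1).tolist())
E
```

```text
[0.59805476 0.00087661 0.07800103] [-5.24301777 -0.30249301 18.97243218]
0 [[358.1, 202.5], [380.9, 200.3], [357.5, 212.0], [380.1, 209.7]]
0.03 [[354.1, 195.8], [376.4, 193.7], [353.6, 205.1], [375.7, 202.9]]
0.05 [[351.6, 191.5], [373.6, 189.4], [351.2, 200.7], [372.9, 198.6]]
0.07 [[349.2, 187.3], [370.8, 185.4], [348.8, 196.4], [370.1, 194.4]]
```

View pics/d.png

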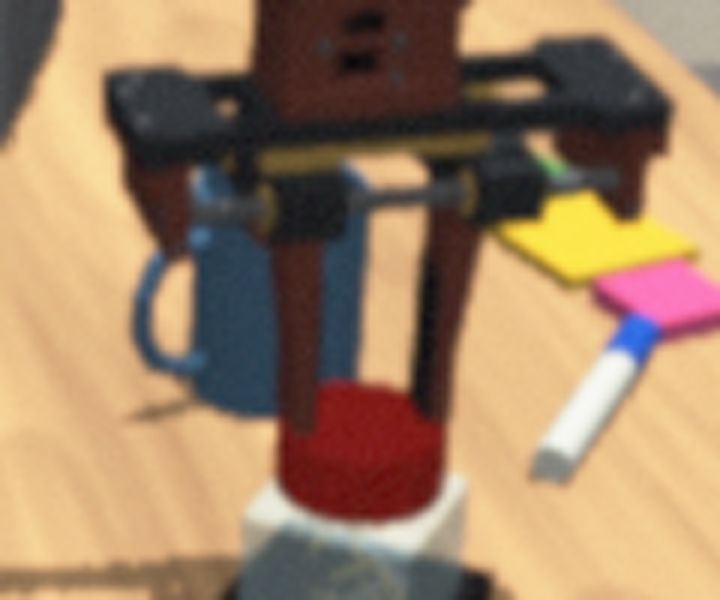

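The fingers touch the cap top (crop (300,430) and (430,415)), centred on it. So the tips are about 25 mm above the reported TCP, and the grip needs a reported z of about 0.058. I'll lift, open, go down and grip.

carry_out:
  plan:
    - [[0,0,-1,0,0,0,-0.4],[0,0,-1,0,0,0,-1],[0,0,-1,0,0,0,-1],[0,0,-1,0,0,0,-1],[0,0,-1,0,0,0,-1],[0,0,-1,0,0,0,-1]]

```text
t: 11.02
ee_pos: [0.5974, 0.0009, 0.0849]
orientation: [-179.9, -0.0, 90.0]
contact_force: [-0.7, 0.3, -0.3]
gripper_width: 0.863
gripper_force: 0.0
```

carry_out:
  plan:
    - [[0,0,1,0,0,0,-1],[0,0,2,0,0,0,-1],[0,0,2.5,0,0,0,-1],[0,0,2.5,0,0,0,-1],[0,0,2.5,0,0,0,-1],[0,0,2.5,0,0,0,-1]]

```text
t: 11.52
ee_pos: [0.5978, 0.0009, 0.0604]
orientation: [-180.0, -0.0, 90.0]
contact_force: [0.1, -0.7, -0.2]
gripper_width: 0.999
gripper_force: 0.0
```

Clear of the cap. Now a light close.

carry_out:
  plan:
    - [[0,0,0.1,0,0,0,0],[0,0,0.1,0,0,0,1],[0,0,0.1,0,0,0,1],[0,0,0.1,0,0,0,1],[0,0,0.1,0,0,0,1],[0,0,0.1,0,0,0,1],[0,0,0.1,0,0,0,1],[0,0,0.1,0,0,0,1],[0,0,0.1,0,0,0,1]]
  newtons: 8

```text
t: 12.27
ee_pos: [0.5978, 0.0009, 0.0598]
orientation: [-180.0, -0.0, 90.0]
contact_force: [-1.0, 0.7, 2.3]
gripper_width: 0.678
gripper_force: 8.0
```

carry_out:
  plan:
    - [[0,0,0,0,0,0,1],[0,0,0,0,0,0,1],[0,0,0,0,0,0,1],[0,0,0,0,0,-3,1],[0,0,0,0,0,-6,1],[0,0,0,0,0,-9,1],[0,0,0,0,0,-12,1]]
  newtons: 55

```text
t: 12.85
ee_pos: [0.5984, 0.0008, 0.0602]
orientation: [179.9, 0.0, 102.2]
contact_force: [-2.0, 1.2, 6.9]
gripper_width: 0.67
gripper_force: 55.0
```

```bash
python3 -c "
from bench import arm
s=arm.get_state();print(s['moment'],s['contact_force'],s['ee_pos'],s['orientation'])"
```

```text
[-0.05343517  0.16998052 -0.08595197] [-2.02236609  1.17803422  6.8624165 ] [0.59837466 0.00081684 0.06022685] [1.79941434e+02 9.89630207e-03 1.02169483e+02]
```

carry_out:
  plan:
    - [[0,0,-0.04,0,0,-4,1],[0,0,-0.06,0,0,-8,1],[0,0,-0.08,0,0,-12,1],[0,0,-0.1,0,0,-16,1],[0,0,-0.12,0,0,-20,1]]

```text
t: 13.27
ee_pos: [0.5988, 0.0009, 0.0612]
orientation: [179.9, 0.0, 122.2]
contact_force: [0.2, 0.1, 3.3]
gripper_width: 0.67
gripper_force: 55.0
```

```bash
python3 -c "
from bench import arm
s=arm.get_state();print(s['moment'],s['contact_force'],s['ee_pos'],s['orientation'])"
```

```text
[ 0.05029928 -0.1650477  -0.11048518] [0.15233138 0.05279137 3.25360139] [0.59880662 0.0009086  0.06124449] [1.79905860e+02 4.35707462e-02 1.22210080e+02]
```

carry_out:
  plan:
    - [[0,0,-0.03,0,0,-5,1],[0,0,-0.06,0,0,-10,1],[0,0,-0.08,0,0,-15,1],[0,0,-0.11,0,0,-20,1],[0,0,-0.13,0,0,-25,1],[0,0,-0.16,0,0,-30,1],[0,0,-0.18,0,0,-34,1],[0,0,-0.18,0,0,-34,1]]

```text
t: 13.93
ee_pos: [0.5976, 0.0008, 0.0624]
orientation: [-180.0, -0.0, 156.2]
contact_force: [-0.5, -0.7, 1.0]
gripper_width: 0.667
gripper_force: 55.0
```

```bash
python3 -c "
from bench import arm
s=arm.get_state();print(s['moment'],s['contact_force'],s['ee_pos'],s['orientation'])"
```

```text
[-0.12590462  0.01657734 -0.00310511] [-0.54265498 -0.66183167  0.9747644 ] [0.59758472 0.00077887 0.06240059] [-1.79986016e+02 -2.45454005e-02  1.56183844e+02]
```

carry_out:
  plan:
    - [[0,0,-0.02,0,0,-3,1],[0,0,-0.1,0,0,-3,1],[0,0,-0.2,0,0,-3,1],[0,0,-0.3,0,0,-3,1],[0,0,-0.3,0,0,-3,1],[0,0,-0.3,0,0,-3,1]]

```text
t: 14.43
ee_pos: [0.5977, 0.0008, 0.0656]
orientation: [-180.0, -0.0, 159.0]
contact_force: [-1.1, -0.8, -0.5]
gripper_width: 0.67
gripper_force: 55.0
```

```bash
python3 - <<'E'
from bench import arm
from h import *
f=[]
for i in range(4):
    s=arm.capture("side"); f.append(arm.get_state()["contact_force"])
print(np.mean(f,0),arm.get_state()["moment"],arm.get_state()["ee_pos"])
cv2.imwrite("pics/e.png",cv2.resize(s["color"][150:270,310:430,::-1],(600,600),interpolation=cv2.INTER_CUBIC))
E
```

```text
[-0.44886157 -0.82668578 -0.24026811] [-0.17878252  0.06628478 -0.07557877] [0.59769758 0.00082891 0.06561292]
```

View pics/e.png

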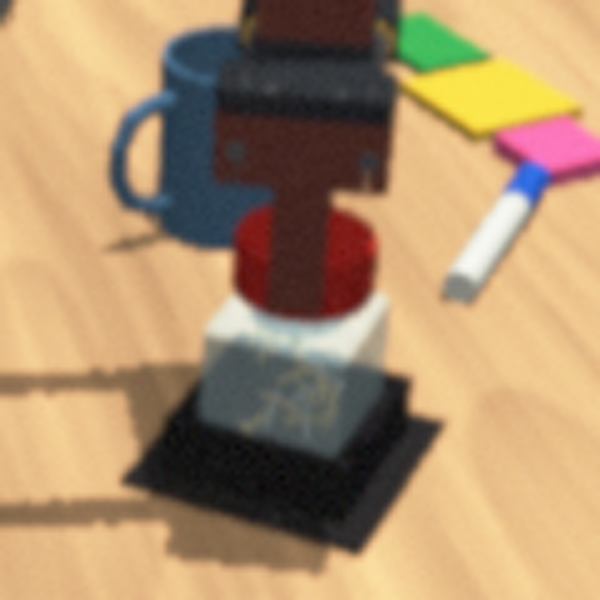

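The cap (crop (305,262)) has risen off the shoulder and the jar is seated. The force shows only the cap's weight, so the threads have let go. I'll lift.

carry_out:
  plan:
    - [[0,0,-0.2,0,0,0,1],[0,0,-0.4,0,0,0,1],[0,0,-0.6,0,0,0,1],[0,0,-0.6,0,0,0,1]]

```text
t: 14.97
ee_pos: [0.5982, 0.001, 0.0722]
orientation: [180.0, 0.0, 159.0]
contact_force: [-0.8, 0.5, -0.7]
gripper_width: 0.669
gripper_force: 55.0
```

carry_out:
  plan:
    - [[0,0,-0.4,0,0,0,1],[0,0,-0.8,0,0,0,1],[0,0,-1.2,0,0,0,1],[0,0,-1.6,0,0,0,1],[0,0,-2,0,0,0,1],[0,0,-2.4,0,0,0,1],[0,0,-2.4,0,0,0,1],[0,0,-2.4,0,0,0,1],[0,0,-2.4,0,0,0,1],[0,0,-2.4,0,0,0,1]]

```text
t: 15.8
ee_pos: [0.5976, 0.0009, 0.0954]
orientation: [-180.0, -0.0, 159.0]
contact_force: [0.0, -0.6, -1.3]
gripper_width: 0.667
gripper_force: 55.0
```

```bash
python3 - <<'E'
from bench import arm
from h import *
s=arm.capture("side"); t=arm.capture("top"); st=arm.get_state(); print(st["contact_force"],st["ee_pos"],st["gripper_force"])
cv2.imwrite("pics/f.png",cv2.resize(s["color"][130:270,250:430,::-1],(720,560),interpolation=cv2.INTER_CUBIC))
E
```

```text
[-0.05890284 -0.39336896 -0.47982016] [0.59762362 0.00091347 0.09534153] 54.99998811632395
```

View pics/f.png

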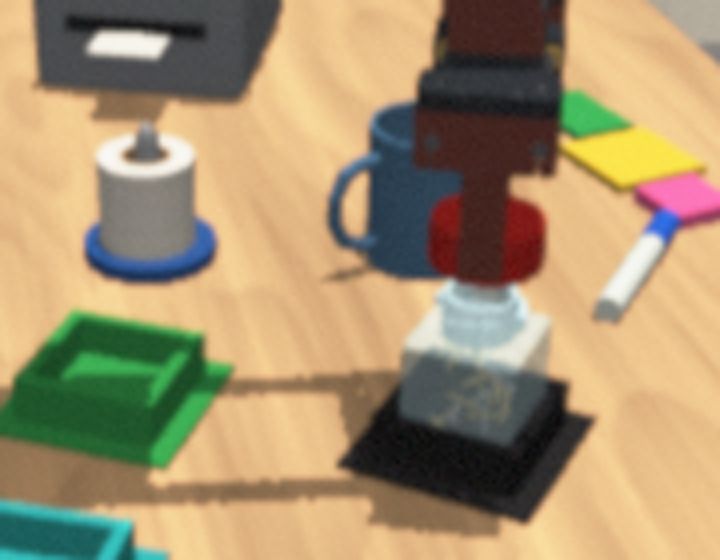

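The cap (crop (487,240)) is held level about 17 mm above the open mouth at (483,295), with the jar in its holder. The roll is seated on the spindle at (148,210).

```bash
python3 -c "
from bench import arm
print(arm.sign_off())"
```

```text
the job is handed in; nothing more can be done
None
```

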